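Take a dimension off a front panel with a spring tape measure and lock it

ROBOT

A 6-joint arm with a two-finger parallel gripper is mounted at the origin on a cart in front of the work surface, level with it; the furniture and walls round the work are solid. World frame = base frame: x ahead of the robot, y to its left, z up, the work surface at z = 0. Lengths are in m, angles in rad, forces in N, time in s.
With the tool pointing down it reaches from about 0.25 to 0.725 m from the base axis. Payload 4 kg.
Tool frame: the origin (TCP) lies at the very end of the fingers, on their centre line; the grasp point (between the pads) lies 19 mm behind it; z points along the fingers, y is the line along which they close (so a half turn about z gives the same grasp; the last joint's range is limited). The gripper opens to 85 mm and grips with 20 to 120 N. Pads are 22 mm wide; open, the fingers measure 114 mm over their backs; the gripper's body (76 mm by 85 mm) begins 54 mm behind the grasp point. The pads swing forward as they close: fully open they stand 13 mm farther back than shut.
Start: joints at [1.123, 0.241, 0.005, 1.335, 0, 1.571], TCP at [0.216, 0.451, 0.231] pointing down, gripper open.
Joint ranges: [-2.72, 2.72], [-1.05, 1.87], [-1.09, 1.28], [-1.99, 2.15], [-1.42, 1.44], [-3.14, 3.14]. Speed limits (rad/s): [2.79, 2.79, 3.14, 3.14, 3.14, 3.14].

INTERFACE

Orientations are given as a unit quaternion [x, y, z, w].
In Python, from station import arm, solve_ik, viewer, job gives the robot as it stands. Calls block until the motion is done:
- arm.reach(position, orientation): joint-space move of the TCP to a pose.
- arm.movel(position, rot=None, v=0.15, guard=None): straight line of the TCP; rot=None keeps the orientation; v is the mean speed in m/s. With guard (N) it stops when the force on the tool has changed by that much, and returns True; else False.
- arm.goto_joints(angles): joint-space move.
- arm.gripper_open() and arm.close_gripper(): open the fingers fully, or close them until they stop; the grip force is fixed at half the most.
- arm.hold(seconds).
- solve_ik(position, orientation): joint angles nearest the present ones, or None.
- arm.observe(): the state.
- viewer.camera(name): name is "side" or "top" or "wrist"; returns a dict with "image" (420x560x3 uint8, red, green, blue), "depth" (420x560 float32, m along the optical axis (not along the pixel's ray), 0 where there is no reading), "fx", "fy", "cx", "cy" (pixels), "extrinsics" (4x4, takes a point from world to camera coordinates). Camera axes: x right, y down, z forward; pixel columns grow to the right and rows downward; lengths in m; the calibration is good to about 2 mm. A picture is of the moment at which its call begins.
A pose or a line that the arm cannot do raises arm.Unreachable and nothing moves.
- job.hand_in(): hands the job in; it is judged then, once.
The state is a dict: "time": time; "joint_positions": joint angles; "joint_velocities": joint speeds; "effort": joint torques, N m; "tool_pos": TCP position; "orientation": TCP orientation; "force": force on the tool from outside, world axes, zero at the start; "ft_torque": the same for the moment, N m; "width": finger opening in m; "finger_force": force on a finger pad.
Only numpy, scipy, OpenCV 4.12 (cv2) and the standard library are available. Lean on these libraries where they do the work, as an engineer would, in place of code of your own. Each camera call takes 0.05 s, during which the arm holds its last target. There are 200 camera calls.

TASK

Take the distance from the left edge of the sloping grey front panel to its dark display window with the yellow tape measure: hook the end of its blade over the panel's left edge, back the case away to the right, square to that edge, until its nose is level with the window's left edge, and set it down flat on the panel there. Then push the red lock button on the case fully down so that the blade will keep this length when I pick it up, let go and leave the tape measure in place, hooked and locked. Do not knock the other things on the desk about.

Things in the scene. Friction and masses are not known exactly. Their poses are not given: they have to be found in the camera images.
- tape_mid (a point): centre of the yellow and black tape measure's case, 30 mm above its sole. Case 72 mm long (x), 40 mm thick (y, flat sides to grip), 59 mm high; 0.37 to 0.52 kg, rubber sole. x points out of the nose along the blade, z up, square to the sole. Starts upright on the parts case's lid, nose over its left end. Released on the panel it stays put although its spring pulls
- tape_nose (a point): lower front corner of the tape measure's case, mid-width: the nose, level with the sole, 36 mm ahead of the middle of the case
- hook_tip (a point): lower end of the steel hook at the end of the blade, on its inner face, mid-width. The hook is 19 mm wide and 2.5 mm thick and hangs 7 mm below the sole; wound in, its inner face stands 3 mm ahead of the nose, and the blade runs 2 to 4 mm above the level of the sole
- blade (a joint): length of blade drawn out of the case, m: 0 wound in, 0.24 at most; a spring winds it in with 1.2 to 1.4 N unless the lock is down
- lock (a joint): travel of the red lock button into the case, m: 0 up (blade free), 0.006 fully down (blade clamped). An over-centre spring holds it up until a push of about 4 N; past half travel it snaps down and stays
- lock_top (a point): centre of the top of the red lock button (18 x 20 mm), on top of the case 18 mm ahead of its middle; the button moves straight into the case, square to the sole
- panel: grey painted front panel, 280 wide, 150 deep, 6 mm thick, fixed, sloping 25 degrees, rising away from the robot. Origin on its face at the left edge, 52 mm up from its lower edge. x up the slope, y left along the width (panel: y = 0 to -0.28), z square out of the face. Under its left 45 mm is only the desk, so the hook has room; two lugs at the lower edge stand 6 mm proud
- window: dark display window let in flush with the panel's face, 105 mm wide and nearly as deep as the panel, nothing stands proud. Origin on its left edge, on the face, level with the panel's origin; its y axis is the panel's y axis (x is horizontal ahead and z vertical). It lies 100 to 160 mm right of the panel's left edge
- parts_box: closed blue parts case with a clear lid, 120 x 202 mm, 41 mm high, origin under its centre, y along its length; fixed
- rook: red printed chess rook, 74 mm wide and 67 mm high, origin under its centre; to be left alone
- gluestick: white and green glue stick lying on the desk, 91 mm long and 20 mm thick; to be left alone
- usb_stick: red memory stick, 56 mm long, 8 mm high; to be left alone
- flange_sleeve: blue-grey flanged sleeve, 54 mm wide and 69 mm high; to be left alone

How it is judged:
By the outcome, as a careful person would: the job done as asked, in the order asked, and still so for the second after the job is handed in, with the robot touching nothing.
It also fails if it takes over 42 s, if anything falls off the work surface, if the arm or the gripper's body presses on something with over 40 N, if the wrist force passes 120 N, or if a joint passes its speed limit or range.

## Working session

There is one attempt and no reset: what is moved stays moved. The work goes in short steps, each a Python script; the robot and the scene stay as the last script left them, time stands still between calls to the robot, and variables do not carry over. Pictures are saved under pics/ and viewed, at most 10 in all, crops included, and the job is handed in when it is done.

```bash
ls; mkdir -p pics; cat > h.py <<'E'
import numpy as np, cv2
from station import arm, solve_ik, viewer, job
from scipy.spatial.transform import Rotation as R
def snap(n,f):
    c=viewer.camera(n); cv2.imwrite(f'pics/{f}.png',c['image'][:,:,::-1]); np.savez(f'pics/{f}.npz',**c); return c
def cloud(c):
    d=c['depth']; v,u=np.mgrid[:d.shape[0],:d.shape[1]]
    P=np.stack([(u-c['cx'])/c['fx']*d,(v-c['cy'])/c['fy']*d,d],-1)
    T=np.linalg.inv(c['extrinsics']); return P@T[:3,:3].T+T[:3,3]
E
python3 - <<'E'
from h import *
a=snap('top','t0');b=snap('side','s0')
for c in(a,b): print(np.linalg.inv(c['extrinsics']).round(3).tolist(),c['fx'])
print(arm.observe())
E
```

```text
pics
[[0.008, -0.986, 0.169, 0.379], [-1.0, -0.004, 0.024, -0.089], [-0.023, -0.169, -0.985, 1.368], [0.0, 0.0, 0.0, 1.0]] 454.33371153976253
[[-0.998, -0.019, 0.064, 0.509], [-0.063, 0.59, -0.805, 0.858], [-0.023, -0.807, -0.59, 0.773], [0.0, 0.0, 0.0, 1.0]] 472.56320338679166
{'time': 0.1, 'joint_positions': array([1.12297881e+00, 2.41306391e-01, 3.84788983e-03, 1.33521364e+00,
       3.11007155e-05, 1.57082030e+00]), 'joint_velocities': array([-0.00020808, -0.00276921,  0.00352747, -0.00198937, -0.0008559 ,
       -0.00113231]), 'effort': array([ 9.12852938e-04, -3.73137939e+01,  2.53009558e+01,  1.08462412e-02,
        9.77507875e-05,  6.36017703e-06]), 'tool_pos': array([0.21624158, 0.4501817 , 0.23051338]), 'orientation': array([ 2.22054101e-01,  9.75033895e-01, -9.11042560e-04, -2.23406162e-04]), 'force': array([-0.29081682,  0.26472846, -0.33935279]), 'ft_torque': array([-0.00655055,  0.05514818, -0.0024939 ]), 'finger_force': 0.0, 'width': 0.0852003511736918}
```

View pics/t0.png

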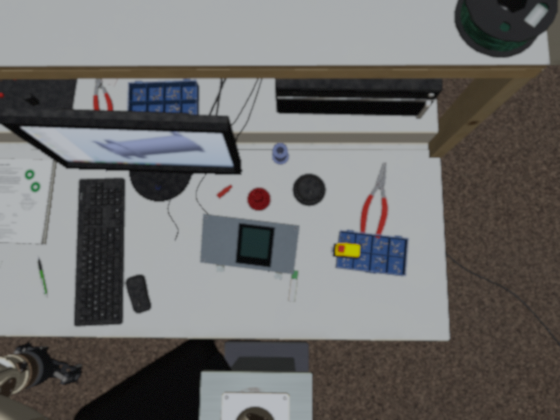

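View pics/s0.png

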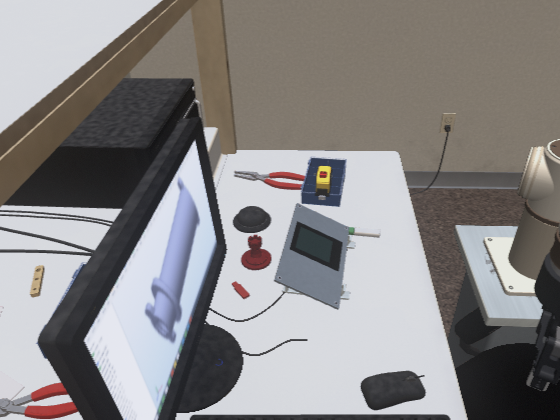

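The top view shows the panel at about (202–298, 215–272) with its window from u≈237. The tape is at (347, 250) on the blue case, nose to the left. The side view agrees, and nothing sits between the tape and the panel except the low glue stick at (293, 285). Next I'll fit the panel plane, get coarse poses and locate the wrist camera.

```bash
python3 - <<'E'
from h import *
c=dict(np.load('pics/t0.npz'));P=cloud(c);im=c['image'];hsv=cv2.cvtColor(im,cv2.COLOR_RGB2HSV)
# tape
m=cv2.inRange(hsv,(22,120,100),(38,255,255))>0; m[:,:320]=0;m[:,380:]=0;m[:200]=0;m[300:]=0
Q=P[m];print('tape',len(Q),Q.min(0),Q.max(0),np.median(Q,0))
# panel plane
reg=P[222:262,210:230].reshape(-1,3);reg=np.r_[reg,P[230:265,278:292].reshape(-1,3)]
ce=reg.mean(0);n=np.linalg.svd(reg-ce)[2][2];n*=np.sign(n[2]);print('plane',ce,n,np.degrees(np.arccos(n[2])))
d=np.abs((P-ce)@n); mp=(d<.006)&(P[...,2]>.008); mp[:,:190]=0;mp[:,310:]=0;mp[:205]=0;mp[285:]=0
yv=np.cross([0,0,1.],n); 
yv/=np.linalg.norm(yv); yv*=np.sign(yv[1]); xv=np.cross(yv,n);print('y',yv,'x',xv)
q=np.c_[(P[mp]-ce)@xv,(P[mp]-ce)@yv];r=cv2.minAreaRect(q.astype(np.float32)*1000);print(r)
print(np.percentile(q,[.5,1,50,99,99.5],axis=0))
w=viewer.camera('wrist');T=np.eye(4);o=arm.observe();T[:3,:3]=R.from_quat(o['orientation']).as_matrix();T[:3,3]=o['tool_pos']
print('cam in tool',(np.linalg.inv(T)@np.linalg.inv(w['extrinsics'])).round(3).tolist(),w['fx'])
E
```

```text
tape 281 [ 0.37870581 -0.2882578   0.06257214] [ 0.51772794 -0.08878297  1.36838029] [ 0.49701967 -0.25919622  0.09847443]
plane [0.51715972 0.03761049 0.06169148] [ 0.9952878  -0.09008901  0.03586323] 87.94474767765135
y [ 0.090147    0.99592847 -0.        ] x [ 0.03571721 -0.00323296 -0.99935671]
((5.084167003631592, -12.732345581054688), (276.4281311035156, 15.408244132995605), 89.03189849853516)
[[-0.00261882 -0.15042365]
 [-0.00223545 -0.14811549]
 [ 0.00512538 -0.01373322]
 [ 0.01226658  0.12184344]
 [ 0.01368785  0.12454192]]
cam in tool [[-0.0, -0.948, -0.317, 0.081], [1.0, 0.0, -0.0, -0.0], [0.0, -0.317, 0.948, -0.143], [0.0, 0.0, 0.0, 1.0]] 349.48962900641783
```

```bash
python3 - <<'E'
from h import *
c=dict(np.load('pics/t0.npz'));P=cloud(c);ok=c['depth']>0
reg=np.zeros_like(ok);reg[222:262,210:230]=1;reg[230:265,278:292]=1
X=P[reg&ok]
for i in range(5):
    ce=X.mean(0);n=np.linalg.svd(X-ce)[2][2];n*=np.sign(n[2]);X=X[np.abs((X-ce)@n)<(.02,.01,.006,.005,.005)[i]]
print('plane',ce,n,np.degrees(np.arccos(n[2])),np.std((X-ce)@n))
yv=np.cross([0,0,1.],n);yv/=np.linalg.norm(yv);yv*=np.sign(yv[1]);xv=np.cross(yv,n);print(yv,xv)
# view poses: tool x=+y world (nose side), z down
q=R.from_matrix(np.c_[[0,1,0],[1,0,0],[0,0,-1.]]).as_quat()
arm.reach([.43,-.26,.24],q); a=snap('wrist','w_tape')
arm.reach([.47,.02,.26],q); b=snap('wrist','w_pan')
print(arm.observe()['time'],arm.observe()['joint_positions'])
E
```

```text
plane [0.51772036 0.03803583 0.05663075] [-0.4189409   0.05043306  0.90661184] 24.958746351606468 0.002252189567268635
[ 0.11951936  0.99283187 -0.        ] [ 0.90011313 -0.10835767  0.4219656 ]
3.9667 [ 4.07855182e-02  1.71051448e-01 -8.45569103e-03  1.39141685e+00
 -4.31157328e-04  1.61299405e+00]
```

```bash
python3 -c "
import cv2,numpy as np
a=cv2.imread('pics/w_tape.png');b=cv2.imread('pics/w_pan.png')
cv2.imwrite('pics/both.png',cv2.resize(np.vstack([a,b]),(400,600)))"
```

```text
(no output)
```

View pics/both.png

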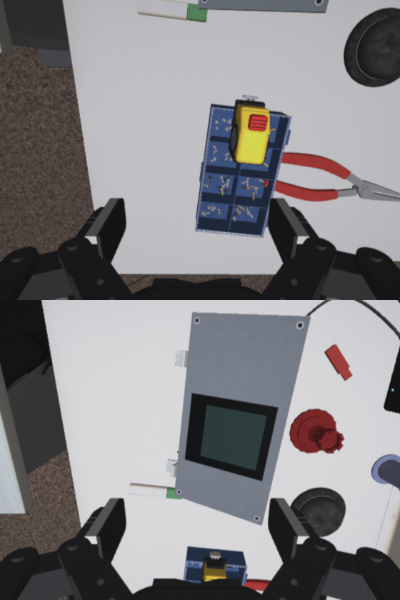

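The upper wrist view shows the tape upright, with its red button at full-res px (361, 171) and the hook at (349, 137), over the case's left end. The lower view shows the whole panel, its left edge running (270, 18)–(433, 24), with the window's dark left edge at row ≈133. Now extracting metric values.

```bash
cat >> h.py <<'E'
def ray(c,uv,p0,n):
    T=np.linalg.inv(c['extrinsics']);uv=np.atleast_2d(uv).astype(float)
    d=np.c_[(uv[:,0]-c['cx'])/c['fx'],(uv[:,1]-c['cy'])/c['fy'],np.ones(len(uv))]@T[:3,:3].T
    s=((p0-T[:3,3])@n)/(d@n);return T[:3,3]+d*s[:,None]
E
python3 - <<'E'
from h import *
b=dict(np.load('pics/w_pan.npz'));P=cloud(b);ok=b['depth']>0
reg=np.zeros_like(ok);reg[40:115,280:400]=1;reg[265:285,270:350]=1
X=P[reg&ok]
for t in(.02,.01,.005,.004,.004):
    ce=X.mean(0);n=np.linalg.svd(X-ce)[2][2];n*=np.sign(n[2]);X=X[np.abs((X-ce)@n)<t]
print('plane',ce,n,np.degrees(np.arccos(n[2])),np.std((X-ce)@n),len(X))
g=cv2.cvtColor(b['image'],cv2.COLOR_RGB2GRAY).astype(float);g=cv2.GaussianBlur(g,(0,0),1)
def edge(cols,r0,r1,sign):
    out=[]
    for u in cols:
        d=np.diff(g[r0:r1,u])*sign;k=d.argmax();w=d[max(k-2,0):k+3].clip(0);out.append((u,r0+max(k-2,0)+(w*np.arange(len(w))).sum()/w.sum()+.5))
    return np.array(out)
for nm,e in(('panel',edge(range(285,425,4),4,45,-1)),('win',edge(range(278,380,4),110,165,-1))):
    W=ray(b,e,ce,n);f=cv2.fitLine(W.astype(np.float32),cv2.DIST_HUBER,0,1e-4,1e-4).ravel();print(nm,f,np.abs(np.cross(W-f[3:],f[:3])).max(),e[0],e[-1])
# lower edge corners/ right edge
q=dict(np.load('pics/w_tape.npz'));P=cloud(q);h=cv2.cvtColor(q['image'],cv2.COLOR_RGB2HSV);ok=q['depth']>0
box=np.zeros_like(ok);box[125:240,315:390]=1
red=box&ok&((h[...,0]<8)|(h[...,0]>172))&(h[...,1]>150)&(h[...,2]>90);red[195:]=0
v,u=np.nonzero(red);print('red px',u.mean(),v.mean(),len(u),np.median(P[red],0),cv2.minAreaRect(np.c_[u,v].astype(np.float32)))
up=box&ok&(P[...,2]>.085);Q=P[up];print('top z pct',np.percentile(Q[:,2],[5,25,50,75,95,99]))
up=box&ok&(P[...,2]>.055);Q=P[up]
for lo,hi in((.055,.07),(.07,.085),(.085,.093),(.093,.12)):
    s=Q[(Q[:,2]>lo)&(Q[:,2]<hi)];r=cv2.minAreaRect(s[:,:2].astype(np.float32)*1000);print(lo,len(s),r)
m=np.zeros_like(ok);m[128:150,335:365]=1;print('hook z',np.c_[P[134:144:2,349],P[134:144:2,345]].round(4))
cv2.imwrite('pics/tz.png',cv2.resize(q['image'][110:260,290:410,::-1],None,fx=4,fy=4))
E
```

```text
plane [0.52555909 0.08348875 0.05737296] [-0.41998627  0.04927693  0.90619166] 25.015739609613377 0.0007485709718594608 10538
panel [ 0.90003246 -0.10546011  0.4228709   0.53344345  0.16206716  0.05675412] 0.006945082874547885 [285.          17.34003773] [421.          32.34731443]
win [ 0.9001156  -0.10486541  0.4228418   0.5269648   0.05653381  0.05949023] 0.00016068051104096038 [278.         131.41013815] [378.         148.24279851]
red px 360.4412416851441 171.44124168514412 451 [ 0.49934228 -0.23767985  0.10653979] ((360.5975646972656, 171.6219482421875), (24.51580047607422, 20.981992721557617), 6.340191841125488)
top z pct [0.08758957 0.09672637 0.09926813 0.1002772  0.10705875 0.10792369]
0.055 378 ((485.4934387207031, -249.8033905029297), (78.09825897216797, 27.91985321044922), 57.692893981933594)
0.07 555 ((485.9961242675781, -249.34796142578125), (74.2444839477539, 31.944580078125), 52.268463134765625)
0.085 524 ((498.21795654296875, -261.2460021972656), (65.68769073486328, 40.477943420410156), 83.71773529052734)
0.093 2711 ((498.4893493652344, -260.4728698730469), (62.26114273071289, 39.752498626708984), 82.39999389648438)
hook z [[ 0.5004 -0.2148  0.047   0.4969 -0.215   0.0458]
 [ 0.5006 -0.2167  0.0467  0.4971 -0.2169  0.0453]
 [ 0.5009 -0.2187  0.046   0.4972 -0.2187  0.0455]
 [ 0.5013 -0.2207  0.045   0.4967 -0.2202  0.0489]
 [ 0.498  -0.2204  0.0613  0.4942 -0.2203  0.0621]]
```

View pics/tz.png

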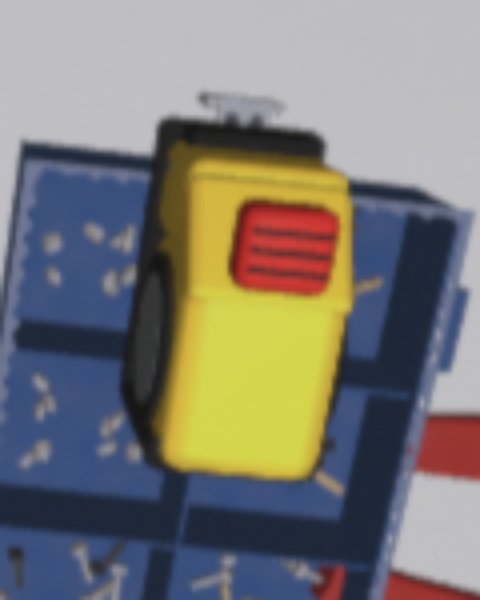

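The crop shows the case's axis leaning slightly right (nose direction about (0.125, 0.99)). The button is at crop (285, 245) and the hook at (240, 105). The window's left edge comes out at 105.6 mm from the panel's left edge. I'll grasp and lift.

```bash
cat >> h.py <<'E'
n=np.array([-.41999,.04928,.90619]);n/=np.linalg.norm(n)
yv=np.cross(n,[0,0,1.]);yv/=np.linalg.norm(yv);yv*=np.sign(yv[1]);xv=np.cross(yv,n)
PE=np.array([.53344,.16207,.05675]);WE=np.array([.52696,.05653,.05949])
qp=R.from_matrix(np.c_[yv,xv,-n]).as_quat()
E
python3 - <<'E'
from h import *
b=dict(np.load('pics/w_pan.npz'));print('corners',ray(b,[[270,18],[433,24]],PE,n), 'ydist',(PE-WE)@yv)
LL=ray(b,[[270,18]],PE,n)[0];O=LL+xv*.052;O=O+yv*((PE-O)@yv);print('O',O,(ray(b,[[433,24]],PE,n)[0]-LL)@xv)
a=np.arctan2(.99,.125);tx=np.array([np.cos(a),np.sin(a),0]);tz=np.array([0,0,-1.]);q=R.from_matrix(np.c_[tx,np.cross(tz,tx),tz]).as_quat()
arm.reach([.498,-.256,.15],q);arm.movel([.498,-.256,.052],v=.12)
arm.close_gripper();o=arm.observe();print(o['width'],o['finger_force'],o['tool_pos'],o['time'])
arm.movel([.498,-.256,.20],v=.2);o=arm.observe();print(o['width'],o['force'],o['time'])
snap('wrist','w_held')
E
```

```text
corners [[0.46550683 0.16891301 0.02489302]
 [0.59805521 0.15327348 0.08717545]] ydist 0.10557604933218862
O [0.51243819 0.16453427 0.04688232] 0.14728462402684528
0.039594397835350105 61.697444915771484 [ 0.4986328  -0.25634694  0.0527667 ] 6.5583
0.03947741796703349 [-1.03113191 -0.68788494 -5.07917234] 7.45
```

View pics/w_held.png

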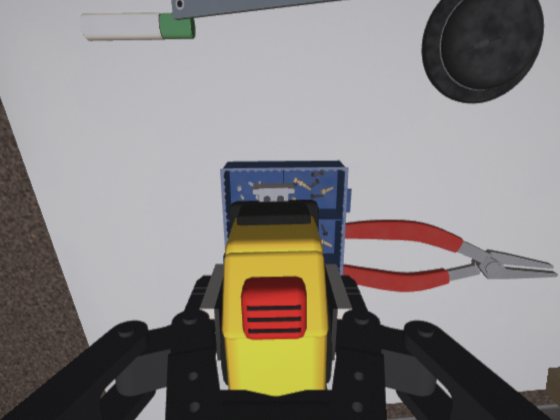

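The tape is held squarely: hook at (272, 190), button at (275, 308), case centred between the fingers. Next: carry it over, do a guarded touch near the left edge with the hook beyond it, lift 1.5 mm, then draw to the right.

```bash
cat >> h.py <<'E'
O=np.array([.51244,.16453,.04688])
def pt(y,h,x=0): return O+xv*x+yv*y+n*h   # panel coords of TCP
def pc():
    o=arm.observe();d=o['tool_pos']-O;return np.array([d@xv,d@yv,d@n]),np.array([o['force']@xv,o['force']@yv,o['force']@n]),o['time']
E
python3 - <<'E'
from h import *
y0=.008-.039
print(solve_ik(pt(y0,.04),qp),solve_ik(pt(-.142,.04),qp))
arm.reach(pt(y0,.06),qp);arm.movel(pt(y0,.02),v=.1);print(pc())
g=arm.movel(pt(y0,.006),v=.02,guard=3);p,f,t=pc();print(g,p,f,t)
arm.movel(pt(y0,p[2]+.0015),v=.03);print(pc())
snap('wrist','w_hk');snap('side','s_hk')
a=cv2.imread('pics/w_hk.png');b=cv2.imread('pics/s_hk.png')[170:330,240:400]
cv2.imwrite('pics/hk.png',np.hstack([cv2.resize(a,(400,300)),cv2.resize(b,(300,300))]))
E
```

```text
[ 0.39190947  0.1592656  -0.64255924  0.38196729 -0.20744504  2.03871742] [ 0.1144642   0.08178972 -0.74250255  0.32014309 -0.09707882  1.7810322 ]
(array([ 0.00022855, -0.03153599,  0.0197548 ]), array([-1.20565579, -0.66137078, -3.80913496]), 9.5583)
True [ 0.00046672 -0.03067422  0.01238025] [1.0313291  0.15101716 4.12742232] 10.0333
(array([-0.00037406, -0.0310452 ,  0.01377084]), array([-2.51662168, -0.24828656, -4.08700202]), 10.3083)
```

View pics/hk.png

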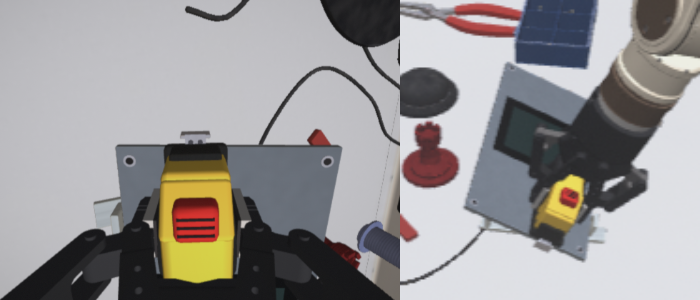

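The wrist view shows the hook at (195, 138), beyond the panel's left edge (row 146), with the case square to it. The touch came at 12.4 mm. Drawing out now, then measuring nose against window before setting it down.

```bash
python3 - <<'E'
from h import *
arm.movel(pt(-.06,.0138),v=.08);print(pc())
arm.movel(pt(-.140,.0138),v=.08);print(pc())
c=snap('wrist','w_dr');o=arm.observe();T=np.eye(4);T[:3,:3]=R.from_quat(o['orientation']).as_matrix();T[:3,3]=o['tool_pos']
print((np.linalg.inv(T)@np.linalg.inv(c['extrinsics'])).round(4).tolist())
a=cv2.imread('pics/w_dr.png')
cv2.imwrite('pics/dr.png',np.vstack([cv2.resize(a[:,120:440],(400,525))[:300],cv2.resize(a[130:270,190:377],(400,300))]))
E
```

```text
(array([-0.00022571, -0.06028899,  0.01376356]), array([-2.97378685,  1.03025929, -4.75612086]), 10.925)
(array([ 9.77222120e-05, -1.39759381e-01,  1.37943181e-02]), array([-1.36919358,  1.57153375, -4.40331249]), 12.075)
[[-0.0003, -0.9483, -0.3174, 0.081], [1.0, -0.0002, -0.0002, 0.0008], [0.0001, -0.3174, 0.9483, -0.1425], [0.0, 0.0, 0.0, 1.0]]
```

View pics/dr.png

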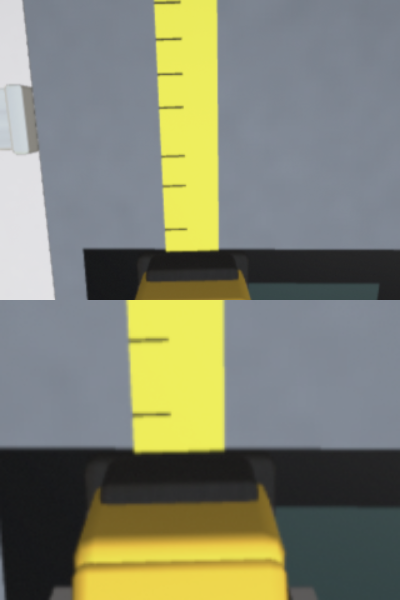

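The hook caught and the blade is out, straight and square. The blade leaves the case at row ≈201 and the window edge is at row ≈200. Casting both at their own heights puts the nose about 1–1.5 mm short. I'll correct that, set it down and measure again while still gripped.

```bash
cat >> h.py <<'E'
def meas(c,ho):
    """nose y and window-edge y (panel coords) from wrist picture"""
    im=c['image'].astype(float);sat=cv2.GaussianBlur(im[...,0],(0,0),.8)
    def ed(cols,r0,r1):
        o=[]
        for u in cols:
            d=-np.diff(sat[r0:r1,u]);k=d.argmax();s=max(k-2,0);w=d[s:k+3].clip(0);o.append((u,r0+s+(w*np.arange(len(w))).sum()/w.sum()+.5))
        return np.array(o)
    w=ed(range(200,230,2),185,215);w2=ed(range(320,370,3),185,220);b=ed(range(260,290,2),185,215)
    f=lambda e,h:((ray(c,e,O+n*h,n)-O)@yv)
    W=np.r_[f(w,0),f(w2,0)]
    return dict(rows=(np.median(w[:,1]),np.median(w2[:,1]),np.median(b[:,1])),win=np.median(W),winsd=W.std(),nose3=np.median(f(b,.003+ho)),nose4=np.median(f(b,.004+ho)))
E
python3 - <<'E'
from h import *
print(meas(dict(np.load('pics/w_dr.npz')),.0015))
arm.movel(pt(-.1412,.0138),v=.02)
g=arm.movel(pt(-.1412,.009),v=.015,guard=3);print(g,pc())
print(meas(snap('wrist','w_dn'),0))
E
```

```text
{'rows': (np.float64(198.5832559509814), np.float64(199.2256656113168), np.float64(200.45431217217407)), 'win': np.float64(-0.10537804685704737), 'winsd': np.float64(7.683615461794446e-05), 'nose3': np.float64(-0.10483858428976167), 'nose4': np.float64(-0.10453274641621434)}
True (array([-7.55201211e-05, -1.40904195e-01,  1.24265317e-02]), array([0.1772367 , 0.01320001, 4.83190228]), 12.6083)
{'rows': (np.float64(197.28063580721582), np.float64(197.3589045764569), np.float64(200.46133942737453)), 'win': np.float64(-0.105447822128134), 'winsd': np.float64(6.178512164380822e-05), 'nose3': np.float64(-0.10603906924116785), 'nose4': np.float64(-0.10573353210090217)}
```

Nose is within 0.5 mm of the window edge while touching down. Releasing, checking, then pressing.

```bash
python3 - <<'E'
from h import *
arm.gripper_open();print(meas(snap('wrist','w_rel'),0),arm.observe()['width'])
arm.movel(pt(-.1409,.11),v=.15);c=snap('wrist','w_up')
P=cloud(c);h=cv2.cvtColor(c['image'],cv2.COLOR_RGB2HSV)
red=((h[...,0]<6)|(h[...,0]>174))&(h[...,1]>170)&(c['depth']>0)
Q=(P-O)@np.c_[xv,yv,n];red&=(np.abs(Q[...,0])<.03)&(Q[...,1]>-.15)&(Q[...,1]<-.1)&(Q[...,2]>.05)
q=Q[red];print(len(q),np.median(q,0),np.percentile(q,[3,97],axis=0),pc()[2])
arm.close_gripper();cv2.imwrite('pics/up.png',cv2.imread('pics/w_up.png'))
E
```

```text
{'rows': (np.float64(197.39735428210088), np.float64(198.18874300411125), np.float64(200.45893347618406)), 'win': np.float64(-0.10541474871133176), 'winsd': np.float64(6.165238704287583e-05), 'nose3': np.float64(-0.10583288373696864), 'nose4': np.float64(-0.10552762749301459)} 0.08552247287137206
840 [-0.00039284 -0.12132155  0.06581123] [[-0.00936527 -0.13038378  0.0624829 ]
 [ 0.00814811 -0.11420871  0.06725666]] 14.0833
```

View pics/up.png

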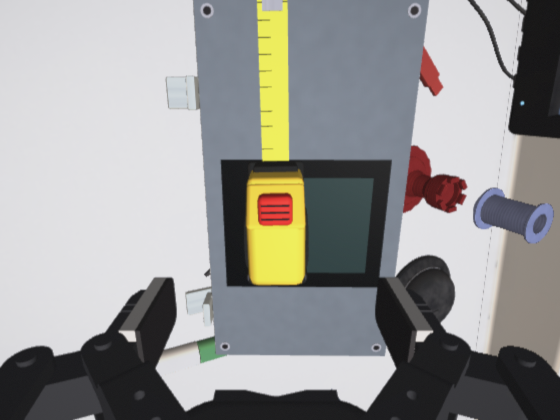

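After release the tape has stayed put: nose at row 160, level with the window's left edge, blade square to the panel's edge, hook at (272, 3). The button is at panel coordinates (−0.0004, −0.122), top 66 mm above the face. Pressing it now.

```bash
python3 - <<'E'
from h import *
B=lambda h:pt(-.1225,h,-.0004)
arm.movel(B(.085),v=.1);arm.movel(B(.072),v=.05)
g=arm.movel(B(.056),v=.02,guard=15);print(g,pc())
arm.hold(.2);print(pc())
arm.movel(B(.085),v=.08);print(pc())
arm.movel(pt(-.1409,.11),v=.1);c=snap('wrist','w_end')
P=cloud(c);h=cv2.cvtColor(c['image'],cv2.COLOR_RGB2HSV)
red=((h[...,0]<6)|(h[...,0]>174))&(h[...,1]>170)&(c['depth']>0)
Q=(P-O)@np.c_[xv,yv,n];red&=(np.abs(Q[...,0])<.03)&(Q[...,1]>-.15)&(Q[...,1]<-.1)&(Q[...,2]>.05)
q=Q[red];print(len(q),np.median(q,0),np.percentile(q,[3,97],axis=0),pc()[2])
E
```

```text
True (array([-9.01053769e-05, -1.22419517e-01,  6.02487423e-02]), array([-1.0013891 , -0.16102885,  8.16085477]), 16.3333)
(array([-8.11217778e-05, -1.22408980e-01,  6.02416821e-02]), array([-0.7881594 , -0.36870407, 10.44615047]), 16.5333)
(array([-0.00027131, -0.12241198,  0.08495054]), array([-0.09631096,  0.24116189, -0.06088774]), 17.0)
776 [-0.00043896 -0.12140091  0.0599587 ] [[-0.00918642 -0.13024659  0.057138  ]
 [ 0.00826    -0.11429938  0.06138576]] 17.5083
```

View pics/w_end.png

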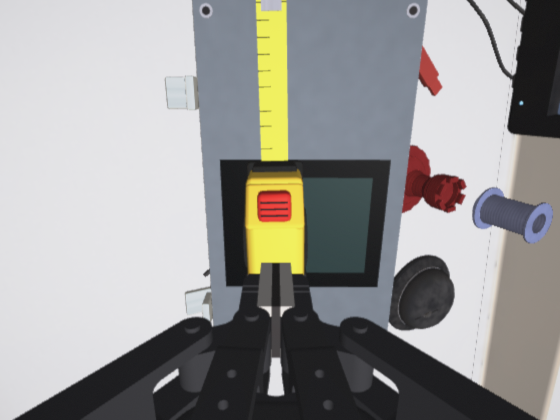

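The button stayed down: its top went from 65.8 to 60.0 mm, which is the full travel. The case and hook are where they were (nose at row 160, hook at row 3), and the gripper is clear.

```bash
python3 -c "
from h import *
arm.movel(pt(-.1409,.15),v=.15);print(job.hand_in())"
```

```text
the job is handed in; nothing more can be done
None
```

The tape measure is hooked over the panel's left edge with its nose within about 0.5 mm of the window's left edge (about 105.5 mm drawn out) and its lock button fully down; I let go, moved the arm clear and handed the job in at about 18 s of the 42 s.

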